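# Index the paper safe to its loading station and open it

## Robot

A 6-joint arm with a two-finger parallel gripper is mounted at the origin on a cart in front of the work surface, level with it; the furniture and walls round the work are solid. World frame = base frame: x ahead of the robot, y to its left, z up, the work surface at z = 0. Lengths are in mm, angles in rad, forces in N, time in s.
With the tool pointing down it reaches from about 325 to 900 mm from the base axis. Payload 3.5 kg.
Tool frame: the origin (TCP) lies at the very end of the fingers, on their centre line; the grasp point (between the pads) lies 19 mm behind it; z points along the fingers, x is the direction in which the jaws open and shut, and the axes are right-handed (so a half turn about z gives the same grasp; the last joint's range is limited). The gripper opens to 85 mm and grips with 20 to 120 N. Pads are 22 mm wide; open, the fingers measure 114 mm over their backs; the gripper's body (76 mm by 85 mm) begins 54 mm behind the grasp point. The pads swing forward as they close: fully open they stand 13 mm farther back than shut.
Start: joints at [-1.277, 0.276, -0.026, 1.268, 0, 1.467], TCP at [241.531, -576.441, 231.313] pointing down, gripper open.
Joint ranges: [-3.12, 3.12], [-0.85, 1.88], [-1.08, 1.24], [-1.95, 2.15], [-1.57, 1.53], [-3.14, 3.14]. Speed limits (rad/s): [2.57, 2.57, 3.14, 3.14, 3.14, 3.14].

## Interface

Orientations are given as a rotation vector (axis times angle).
In Python, from station import * gives the robot as it stands.
- The arm moves only by the tool drive_tool, never from a script. Its argument "steps" is a list of rows, each a list of 7 numbers: the shift along the tool's x, y, z in units of 20 cm (1.0 is 20 cm), then the turn, a rotation vector about the tool's x, y, z in units of 0.08 rad (1.0 is 0.08 rad), then the opening, from -1 (shut) to 1 (fully open). A call has 1 to 10 rows; each row shifts and turns the pose as measured when the row begins, along the tool's axes as they then stand; what a row does not reach is not made up. A row lasts 1/12 s, in which the tool goes at most 41.7 mm and 7.16 degrees, less where a joint would pass 70% of its speed; a pose out of reach is approached as far as the arm can. A call with a number of a shift or a turn outside -1 to 1 is refused whole. A call with a gripper value outside its range is refused whole. The fingers move at their own pace and stop on an object; "grip_force" is the grip in N (left out, the last holds). Time passes only in rows, so rows that do not move let the fingers close. It gives the time, the measured TCP pose, the force and the opening at its end, in the units of the state.
- get_obs(): the state, without advancing time (a new reading comes with each control period).
- get_image(name): name is "side" or "top"; returns a dict with "img" (400x640x3 uint8, blue, green, red), "mtx" (3x3 intrinsics, pixels), "rvec" (rotation vector, rad) and "tvec" (3), from world to camera coordinates, as OpenCV has them. Camera axes: x right, y down, z forward; pixel columns grow to the right and rows downward; lengths in mm; the calibration is good to about 2 mm. A picture is of the moment at which its call begins. There is no depth.
- job_done(): hands the job in, once; it reports no verdict.
Trained networks look in a picture, given as the dict that the camera call returned (one of the last four; its "shot" number tells which), for a name from the list of things; names that differ only in an ending like _2 or _b are one class to them, and where a whole thing is asked for, a point or a joint stands for the part that bears it (a point fixed in the world has none). Each returns a list of dicts, best first, with "score" (0 to 1); they miss things now and then, are a little off and sometimes report something else, mostly with a low value. They report only what shows in the picture. A call takes as long as a camera call.
- search_frame(name, picture): "box" ([left, top, right, bottom] in pixels, round what is visible of it).
- cut_out(name, picture): "region" (400x640 bool, what is visible of it) and "box" ([left, top, right, bottom] in pixels, round what is visible of it).
The state is a dict: "t": time; "q": joint angles; "qvel": joint speeds; "joint_efforts": joint torques, N m; "position": TCP position; "ee_rot": TCP orientation; "ft_force": force on the tool from outside, world axes, zero at the start; "wrist_torque": the same for the moment, N m; "finger_gap": finger opening in mm.
Only numpy, scipy, OpenCV 4.12 (cv2) and the standard library are available. Lean on these libraries where they do the work, as an engineer would, in place of code of your own. Each camera call takes 0.05 s, during which the arm holds its last target.

## Task

The paper safe stands on an index turntable, locked in its home hole. Pull the red spring knob up, turn the table clockwise (seen from above) and let the plunger lock in the next hole, not the one after; the hole is hidden under the table and has to be felt for. Then lift the safe's lid by its bar until it lies back on its stop, leave it open, and leave the other things on the bench where they are.

Things in the scene. Friction and masses are not known exactly. Their poses are not given: they have to be found in the camera images.
- turntable (a joint): angle of the aluminium table (260 mm across, its top 52 mm above the bench) about its upright axis, rad: 0 locked in the home hole, growing as it turns clockwise seen from above; a stop bars turning the other way, another lies at 1.8. It turns with slight friction (about 2 N at the knob) and stays where it is left. The next hole is at an angle between 0.70 and 1.05 that differs each time and cannot be seen; one more hole lies 0.61 beyond it
- plunger (a joint): lift of the red knob and its pin, m: 0 with the pin fully down in a hole, about 0.012 with the pin riding on top of the index ring between holes, 0.018 fully pulled. The spring pulls it down with 5 N at 0 and 9.5 N at 0.018; let go, it stays on the ring top and, if the table is turned on slowly (up to 50 mm/s at the knob), snaps down by itself over a hole, which then blocks the table with about 1 degree of play
- knob_center (a point): centre of the red plunger knob, an upright ribbed cylinder 31 mm across and 36 mm tall; this point is 20 mm above the knob's foot and 102 mm above the bench with the pin down. It rides with the table 115 mm from the axis, on a dark housing 24 mm across. Nothing else on the table is within 40 mm of it; tall cups stand beyond the table
- table_axis (a point): point on the table's upright turning axis, level with the table top (52 mm above the bench); it does not turn with the table
- safe_lid (a joint): opening of the black lid of the paper safe (box 100 mm deep, 110 mm wide, 48 mm high, on the table), rad: 0 shut, 1.92 lying back on its stop; let go beyond about 1.6 it falls back onto the stop, before that it falls shut
- lid_bar (a point): middle of the lid's steel bar handle, a straight round bar 12 mm thick and 84 mm long (72 mm clear between its two arms), held 46 mm in front of the lid, parallel to the hinge and 104 mm above the bench when shut; there is 40 mm free between bar and lid, so a wide-open finger comes down on the lid. The point turns with the lid: its y axis runs along the bar, and while the lid is shut its x axis points level from the bar to the hinge
- lid_hinge (a point): middle of the lid's hinge line at the back of the safe, 100 mm above the bench, 155 mm from the bar; y axis along the hinge. With the table in the next hole the bar is on the robot's side of the safe, within about 25 degrees
- brayer: rubber roller with a red wooden grip, 142 mm long, lying down; origin under its middle; a bystander, to be left alone
- pigment_tub: pigment pot with a black screw lid, 56 mm across, 52 mm tall; origin at the centre of its underside; a bystander, to be left alone
- amber_bottle: brown bottle with a black cap, 48 mm across, 105 mm tall; origin at the centre of its underside; a bystander, to be left alone
- film_can: black film can with a grey lid, 35 mm across, 51 mm tall; origin at the centre of its underside; a bystander, to be left alone

How it is judged (in metres and radians):
On the way, in this order (a step that is already met when the one before it is completed fails the run):
1. the red knob is pulled up, the pin clear of the home hole (value of joint plunger above 0.0115 m and value of joint turntable below 0.3 rad), for 0.05 s.
2. the plunger is down in the next hole and the table locked there (value of joint plunger below 0.003 m and value of joint turntable between 0.63 and 1.13 rad and velocity of joint turntable between -0.05 and 0.05 rad/s), for 0.3 s.
3. the lid lies back on its stop (value of joint safe_lid above 1.85 rad), for 0.2 s.
At the end, for the whole second after the job is handed in: The plunger is fully down (within 3 mm) in the next hole (table between 0.63 and 1.13 rad, not the hole after), the table is still, and the lid lies open on its stop (beyond 1.85 rad), at rest (all of step 2 and value of joint safe_lid above 1.85 rad and velocity of joint safe_lid between -0.05 and 0.05 rad/s); the robot touches nothing.
It fails at once if a bystander (roller, pigment pot, brown bottle, film can) is moved by more than 30 mm (distance of any of brayer, pigment_tub, amber_bottle, film_can from where it was at the start of the episode above 0.03 m).
It also fails if it takes over 64 s, if anything falls off the work surface, if the arm or the gripper's body presses on something with over 40 N, if the wrist force passes 120 N, or if a joint passes its speed limit or range.

## Working session

There is one attempt and no reset: what is moved stays moved. The work goes in short steps, Python scripts to look and compute and a tool call to move; the robot and the scene stay as the last step left them, time stands still between calls to the robot, and variables do not carry over. Pictures are saved under pics/ and viewed, and the job is handed in when it is done.

Besides the shell and the picture viewer there is one more tool, called after ">>>" by a JSON object that holds its "api" and its "payload". drive_tool: Moves the arm, as the interface text tells. Its arguments: {"type":"object","properties":{"steps":{"type":"array","items":{"type":"array","items":{"type":"number","minimum":-1,"maximum":1}}},"grip_force":{"type":"number"}},"required":["steps"]}

```bash
ls; mkdir -p pics
cat > h.py <<'E'
from station import *
import numpy as np, cv2
def snap(name,fn):
    p=get_image(name); cv2.imwrite('pics/'+fn,p['img']); return p
def ray(p,u,v):
    K=np.array(p['mtx'],float);R=cv2.Rodrigues(np.array(p['rvec'],float))[0];t=np.array(p['tvec'],float).ravel()
    d=R.T@np.linalg.inv(K)@np.array([u,v,1.]);c=-R.T@t
    return c,d/np.linalg.norm(d)
def atz(p,u,v,z):
    c,d=ray(p,u,v); return c+d*(z-c[2])/d[2]
def proj(p,X):
    return cv2.projectPoints(np.array(X,float).reshape(-1,3),np.array(p['rvec'],float),np.array(p['tvec'],float),np.array(p['mtx'],float),None)[0].reshape(-1,2)
def tri(a,b):
    (c1,d1),(c2,d2)=a,b
    A=np.array([d1,-d2]).T; s=np.linalg.lstsq(A,c2-c1,rcond=None)[0]
    return (c1+d1*s[0]+c2+d2*s[1])/2, np.linalg.norm(c1+d1*s[0]-c2-d2*s[1])
E
python3 - <<'E'
from h import *
np.set_printoptions(precision=1,suppress=True)
for n in ('side','top'):
    p=snap(n,n+'0.png')
    print(n,ray(p,320,200))
    for o in ['knob_center','lid_bar','turntable','safe_lid','brayer','pigment_tub','amber_bottle','film_can']:
        r=search_frame(o,p); print(o,[(np.round(x['box']),round(x['score'],2)) for x in r[:2]])
print(get_obs())
E
```

```text
pics
side (array([-36.6, 665.6, 645.3]), array([ 0.5, -0.7, -0.5]))
knob_center [(array([301., 215., 315., 238.]), 0.5)]
lid_bar [(array([270., 183., 344., 213.]), 0.79)]
turntable [(array([249., 178., 364., 253.]), 0.58)]
safe_lid [(array([267., 182., 343., 214.]), 0.68)]
brayer [(array([372., 209., 409., 247.]), 0.8), (array([364., 174., 382., 218.]), 0.44)]
pigment_tub [(array([234., 269., 265., 281.]), 0.53)]
amber_bottle [(array([366., 176., 382., 218.]), 0.57)]
film_can [(array([268., 182., 346., 214.]), 0.26)]
top (array([ 382.8, -138.8,  961.6]), array([ 0.1, -0. , -1. ]))
knob_center [(array([276., 188., 290., 201.]), 0.45)]
lid_bar [(array([289., 114., 375., 200.]), 0.84)]
turntable [(array([268., 105., 384., 222.]), 0.66), (array([276., 183., 291., 199.]), 0.55)]
safe_lid [(array([287., 112., 374., 201.]), 0.77)]
brayer [(array([352., 231., 417., 260.]), 0.98)]
pigment_tub [(array([211., 160., 237., 188.]), 0.94)]
amber_bottle [(array([397., 191., 424., 216.]), 0.9), (array([271., 106., 386., 220.]), 0.72)]
film_can [(array([210., 198., 226., 212.]), 0.73)]
{'t': 0.9, 'q': array([-1.3,  0.3, -0. ,  1.3, -0. ,  1.5]), 'qvel': array([ 0.,  0., -0., -0.,  0.,  0.]), 'joint_efforts': array([ -0. , -44.5,  29.6,   0. ,  -0. ,   0. ]), 'position': array([ 241.5, -576.4,  231.3]), 'ee_rot': array([ 2.6, -1.7,  0. ]), 'ft_force': array([-0.3, -0.3, -0.2]), 'wrist_torque': array([0., 0., 0.]), 'finger_gap': 85.04818471212174}
```

Run:
```python
import cv2
a=cv2.imread('pics/top0.png')[80:290,180:450];cv2.imwrite('pics/t0c.png',cv2.resize(a,(771,600),interpolation=2))
a=cv2.imread('pics/side0.png')[140:300,200:440];cv2.imwrite('pics/s0c.png',cv2.resize(a,(800,533),interpolation=2))
```

```text
(no output)
```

View pics/t0c.png

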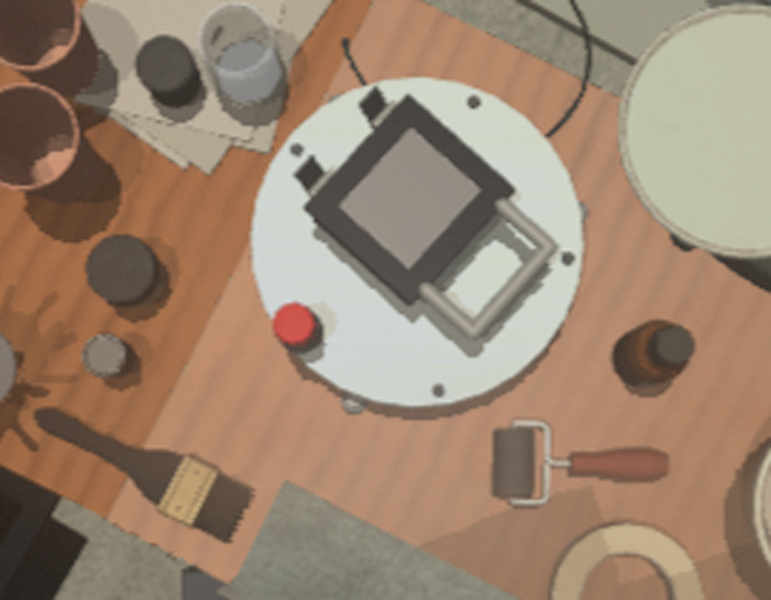

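View pics/s0c.png

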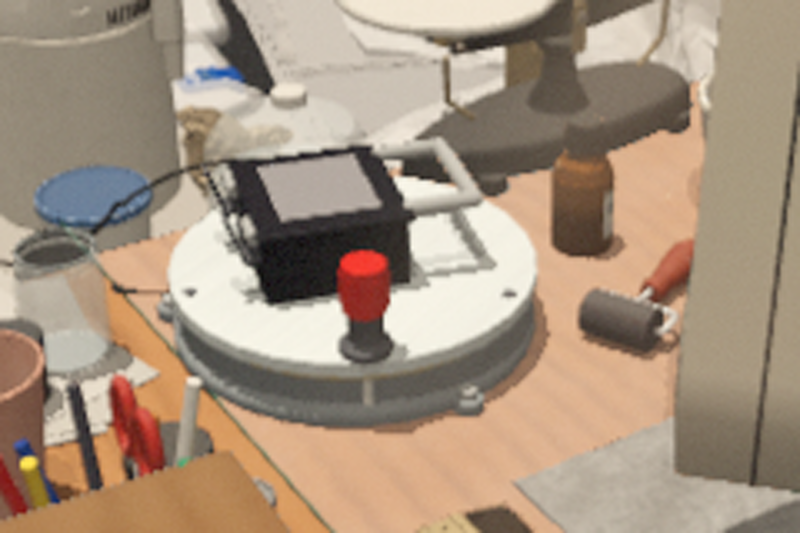

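View pics/top0.png

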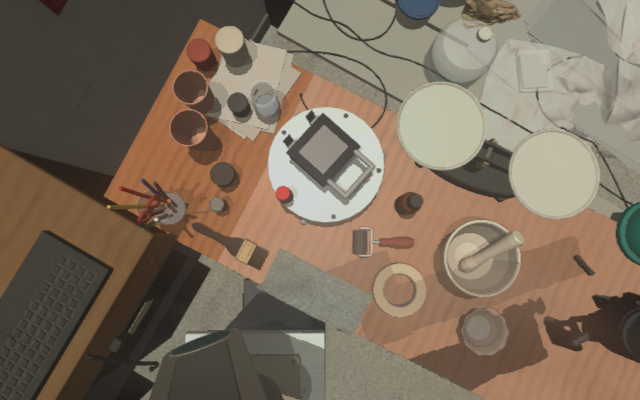

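Run:
```python
from h import *
np.set_printoptions(precision=1,suppress=True)
p=get_image('top');s=get_image('side')
print('knob',atz(p,283.3,193.4,118)); print('axis',atz(p,326.2,164.9,52)); print('bar',atz(p,360,181.2,107))
# side knob: top-center crop(363,260)/3.333 ; foot
for cr in [(363,262),(366,318)]:
    print(cr[0]/3.333+200,cr[1]/3.333+140)
print('tri knob', tri(ray(p,283.3,193.4),ray(s,363/3.333+200,262/3.333+140)))
# colour-segment the knob
for q,box in((p,(265,175,300,215)),(s,(295,205,325,245))):
    im=q['img'].astype(int);m=(im[...,2]>150)&(im[...,1]<90)&(im[...,0]<90)
    x0,y0,x1,y1=box;mm=np.zeros_like(m);mm[y0:y1,x0:x1]=m[y0:y1,x0:x1]
    ys,xs=np.nonzero(mm);print(xs.mean(),ys.mean(),xs.min(),xs.max(),ys.min(),ys.max())
a,b=atz(p,326.2,164.9,52),atz(p,283.3,193.4,118)
print(np.linalg.norm((b-a)[:2]),np.degrees(np.arctan2(*(b-a)[1::-1])))
for o,z in dict(pigment_tub=52,amber_bottle=105,film_can=51,brayer=20).items():
    r=search_frame(o,p)
    if r: bx=r[0]['box'];print(o,atz(p,(bx[0]+bx[2])/2,(bx[1]+bx[3])/2,z))
for n,u,v in [('brushtip',245,250),('cup near',188,127),('dish',441,125)]: print(n,atz(p,u,v,60))
```

```text
knob [456.3 -73.  118. ]
axis [ 525. -163.   52.]
bar [ 481.9 -231.5  107. ]
308.9108910891089 218.60786078607862
309.8109810981098 235.4095409540954
tri knob (array([456.4, -73. , 118.5]), np.float64(0.273201431943699))
282.4751773049645 193.03546099290782 276 289 187 199
308.1545454545454 219.62727272727273 302 316 215 234
113.20790984124615 127.37722103609438
pigment_tub [504.1  62.6  52. ]
amber_bottle [ 435.6 -332.7  105. ]
film_can [438.5  78.1  51. ]
brayer [ 349.5 -295.7   20. ]
brushtip [338.8  14.3  60. ]
cup near [609.9 142.4  60. ]
dish [ 611.8 -418.    60. ]
```

```bash
cat >> h.py <<'E'
from scipy.spatial.transform import Rotation as Ro
def yaw(o):
    x=Ro.from_rotvec(o['ee_rot']).as_matrix()[:,0]; return np.arctan2(x[1],x[0])
def plan(P,yawt,n,g=1,pos=None,rot=None):
    """straight line with yaw interpolated; tool kept down"""
    o=get_obs(); p=np.array(o['position']) if pos is None else pos; y0=yaw(o) if rot is None else rot
    dy=(yawt-y0+np.pi)%(2*np.pi)-np.pi
    for i in range(n):
        y=y0+dy*i/n; d=(np.array(P)-p)/n
        X=np.array([np.cos(y),np.sin(y),0]);Y=np.array([np.sin(y),-np.cos(y),0])
        print([round(float(d@X)/200,3),round(float(d@Y)/200,3),round(-d[2]/200,3),0,0,round(-dy/n/0.08,2),g])
def st():
    o=get_obs();print('t',round(o['t'],2),'pos',np.round(o['position'],1),'yaw',round(np.degrees(yaw(o)),1),'zax',np.round(Ro.from_rotvec(o['ee_rot']).as_matrix()[:,2],3),'F',np.round(o['ft_force'],1),'gap',round(o['finger_gap'],1),'q',np.round(o['q'],2));return o
E
python3 -c "
from h import *
st();plan([456,-73,190],np.radians(37.4),24)"
```

```text
t 1.2 pos [ 241.5 -576.5  231.3] yaw -67.3 zax [ 0. -0. -1.] F [-0.2 -0.1  0.4] gap 85.4 q [-1.28  0.28 -0.03  1.27  0.    1.47]
[-0.079, -0.082, np.float64(0.009), 0, 0, np.float64(-0.95), 1]
[-0.073, -0.088, np.float64(0.009), 0, 0, np.float64(-0.95), 1]
[-0.066, -0.093, np.float64(0.009), 0, 0, np.float64(-0.95), 1]
[-0.059, -0.098, np.float64(0.009), 0, 0, np.float64(-0.95), 1]
[-0.051, -0.102, np.float64(0.009), 0, 0, np.float64(-0.95), 1]
[-0.043, -0.105, np.float64(0.009), 0, 0, np.float64(-0.95), 1]
[-0.035, -0.108, np.float64(0.009), 0, 0, np.float64(-0.95), 1]
[-0.027, -0.111, np.float64(0.009), 0, 0, np.float64(-0.95), 1]
[-0.018, -0.113, np.float64(0.009), 0, 0, np.float64(-0.95), 1]
[-0.01, -0.114, np.float64(0.009), 0, 0, np.float64(-0.95), 1]
[-0.001, -0.114, np.float64(0.009), 0, 0, np.float64(-0.95), 1]
[0.008, -0.114, np.float64(0.009), 0, 0, np.float64(-0.95), 1]
[0.016, -0.113, np.float64(0.009), 0, 0, np.float64(-0.95), 1]
[0.025, -0.111, np.float64(0.009), 0, 0, np.float64(-0.95), 1]
[0.033, -0.109, np.float64(0.009), 0, 0, np.float64(-0.95), 1]
[0.041, -0.106, np.float64(0.009), 0, 0, np.float64(-0.95), 1]
[0.049, -0.103, np.float64(0.009), 0, 0, np.float64(-0.95), 1]
[0.057, -0.099, np.float64(0.009), 0, 0, np.float64(-0.95), 1]
[0.064, -0.094, np.float64(0.009), 0, 0, np.float64(-0.95), 1]
[0.071, -0.089, np.float64(0.009), 0, 0, np.float64(-0.95), 1]
[0.078, -0.083, np.float64(0.009), 0, 0, np.float64(-0.95), 1]
[0.084, -0.077, np.float64(0.009), 0, 0, np.float64(-0.95), 1]
[0.09, -0.071, np.float64(0.009), 0, 0, np.float64(-0.95), 1]
[0.095, -0.064, np.float64(0.009), 0, 0, np.float64(-0.95), 1]
```

>>> {"api": "drive_tool", "payload": {"steps": [[-0.08,-0.08,0,0,0,-0.95,1],[-0.07,-0.09,0,0,0,-0.95,1],[-0.065,-0.095,0,0,0,-0.95,1],[-0.06,-0.1,0,0,0,-0.95,1],[-0.05,-0.1,0,0,0,-0.95,1],[-0.04,-0.105,0,0,0,-0.95,1],[-0.035,-0.11,0,0,0,-0.95,1],[-0.025,-0.11,0,0,0,-0.95,1],[-0.02,-0.11,0,0,0,-0.95,1],[-0.01,-0.115,0,0,0,-0.95,1]]}}

```text
t: 2.03
position: [331.4, -363.3, 230.7]
ee_rot: [3.079, -0.601, 0.003]
ft_force: [0.3, -0.3, 0.0]
finger_gap: 85.2
```

```bash
python3 -c "
from h import *
st();plan([456,-73,175],np.radians(37.4),14)"
```

```text
t 2.03 pos [ 331.4 -363.3  230.7] yaw -22.1 zax [ 0.001 -0.005 -1.   ] F [ 0.3 -0.3  0. ] gap 85.2 q [-0.96  0.04 -0.31  1.22 -0.    0.99]
[0.002, -0.113, np.float64(0.02), 0, 0, np.float64(-0.93), 1]
[0.011, -0.112, np.float64(0.02), 0, 0, np.float64(-0.93), 1]
[0.019, -0.111, np.float64(0.02), 0, 0, np.float64(-0.93), 1]
[0.027, -0.11, np.float64(0.02), 0, 0, np.float64(-0.93), 1]
[0.035, -0.107, np.float64(0.02), 0, 0, np.float64(-0.93), 1]
[0.043, -0.104, np.float64(0.02), 0, 0, np.float64(-0.93), 1]
[0.051, -0.101, np.float64(0.02), 0, 0, np.float64(-0.93), 1]
[0.058, -0.097, np.float64(0.02), 0, 0, np.float64(-0.93), 1]
[0.065, -0.092, np.float64(0.02), 0, 0, np.float64(-0.93), 1]
[0.072, -0.087, np.float64(0.02), 0, 0, np.float64(-0.93), 1]
[0.078, -0.082, np.float64(0.02), 0, 0, np.float64(-0.93), 1]
[0.084, -0.076, np.float64(0.02), 0, 0, np.float64(-0.93), 1]
[0.089, -0.069, np.float64(0.02), 0, 0, np.float64(-0.93), 1]
[0.094, -0.062, np.float64(0.02), 0, 0, np.float64(-0.93), 1]
```

Tracking is good.

>>> {"api": "drive_tool", "payload": {"steps": [[0,-0.115,0.02,0,0,-0.93,1],[0.01,-0.11,0.02,0,0,-0.93,1],[0.02,-0.11,0.02,0,0,-0.93,1],[0.027,-0.11,0.02,0,0,-0.93,1],[0.035,-0.107,0.02,0,0,-0.93,1],[0.043,-0.104,0.02,0,0,-0.93,1],[0.05,-0.1,0.02,0,0,-0.93,1],[0.058,-0.097,0.02,0,0,-0.93,1],[0.065,-0.092,0.02,0,0,-0.93,1],[0.072,-0.087,0.02,0,0,-0.93,1]]}}

```text
t: 2.87
position: [420.5, -145.3, 191.1]
ee_rot: [3.069, 0.615, 0.009]
ft_force: [0.6, -1.1, 0.5]
finger_gap: 85.3
```

```bash
python3 -c "
from h import *
st();plan([456,-73,165],np.radians(37.4),5)"
```

```text
t 2.87 pos [ 420.5 -145.3  191.1] yaw 22.7 zax [ 0.008 -0.01  -1.   ] F [ 0.6 -1.1  0.5] gap 85.3 q [-0.47 -0.03 -0.46  1.12 -0.01  0.7 ]
[0.061, -0.053, np.float64(0.026), 0, 0, np.float64(-0.64), 1]
[0.063, -0.05, np.float64(0.026), 0, 0, np.float64(-0.64), 1]
[0.066, -0.047, np.float64(0.026), 0, 0, np.float64(-0.64), 1]
[0.068, -0.043, np.float64(0.026), 0, 0, np.float64(-0.64), 1]
[0.07, -0.04, np.float64(0.026), 0, 0, np.float64(-0.64), 1]
```

>>> {"api": "drive_tool", "payload": {"steps": [[0.061,-0.053,0.026,0,0,-0.64,1],[0.063,-0.05,0.026,0,0,-0.64,1],[0.066,-0.047,0.026,0,0,-0.64,1],[0.068,-0.043,0.026,0,0,-0.64,1],[0.07,-0.04,0.026,0,0,-0.64,1],[0,0,0,0,0,0,0.4]]}}

```text
t: 3.37
position: [457.9, -65.4, 164.1]
ee_rot: [2.953, 1.033, 0.011]
ft_force: [-0.8, -0.5, 0.5]
finger_gap: 75.6
```

```bash
python3 -c "
from h import *
st();plan([456,-73,81],np.radians(37.4),6)
p=snap('top','t1.png');s=snap('side','s1.png')
a=cv2.resize(p['img'][100:260,220:400],(720,640)[:2]);cv2.imwrite('pics/t1c.png',cv2.resize(p['img'][110:250,220:390],(728,600)))
cv2.imwrite('pics/s1c.png',cv2.resize(s['img'][140:280,220:390],(728,600)))"
```

```text
t 3.37 pos [457.9 -65.4 164.1] yaw 38.5 zax [ 0.011 -0.01  -1.   ] F [-0.8 -0.5  0.5] gap 75.6 q [-0.28  0.03 -0.47  1.06 -0.01  0.62]
[-0.005, 0.004, np.float64(0.069), 0, 0, np.float64(0.04), 1]
[-0.005, 0.004, np.float64(0.069), 0, 0, np.float64(0.04), 1]
[-0.005, 0.004, np.float64(0.069), 0, 0, np.float64(0.04), 1]
[-0.005, 0.004, np.float64(0.069), 0, 0, np.float64(0.04), 1]
[-0.005, 0.004, np.float64(0.069), 0, 0, np.float64(0.04), 1]
[-0.005, 0.004, np.float64(0.069), 0, 0, np.float64(0.04), 1]
```

View pics/s1c.png

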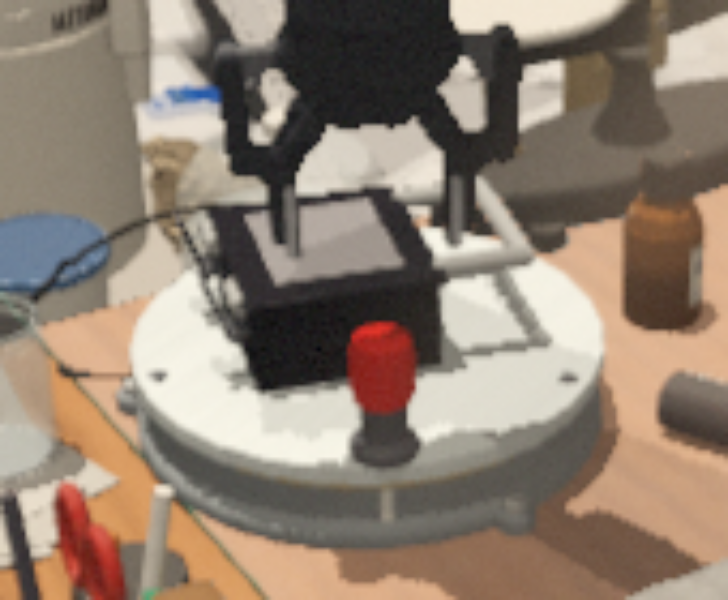

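>>> {"api": "drive_tool", "payload": {"steps": [[-0.005,0.005,0.07,0,0,0.04,0.4],[-0.005,0.005,0.07,0,0,0.04,0.4],[-0.005,0.005,0.07,0,0,0.04,0.4],[-0.005,0.004,0.07,0,0,0.04,0.4],[-0.005,0.004,0.065,0,0,0.04,0.4],[-0.005,0.004,0.06,0,0,0.04,0.4],[0,0,0,0,0,0,0.4]]}}

```text
t: 4.05
position: [459.5, -83.7, 86.2]
ee_rot: [2.962, 0.974, 0.02]
ft_force: [-0.8, 0.2, -1.0]
finger_gap: 59.7
```

```bash
python3 -c "
from h import *
st();plan([456,-73,81],np.radians(37.4),1)
p=snap('top','t2.png');s=snap('side','s2.png')
cv2.imwrite('pics/2c.png',cv2.resize(np.hstack([s['img'][160:260,240:360],p['img'][130:230,240:360]]),(792,330)))"
```

```text
t 4.05 pos [459.5 -83.7  86.2] yaw 36.4 zax [ 0.02  -0.018 -1.   ] F [-0.8  0.2 -1. ] gap 59.7 q [-0.31  0.11 -0.56  0.87 -0.01  0.62]
[0.018, -0.053, np.float64(0.026), 0, 0, np.float64(-0.21), 1]
```

View pics/2c.png

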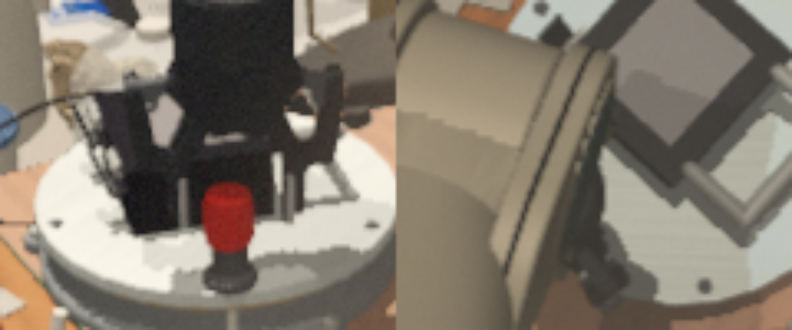

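```bash
cat >> h.py <<'E'
def Rdown(y,tilt=0,axis=(0,0,1)):
    R=np.array([[np.cos(y),np.sin(y),0],[np.sin(y),-np.cos(y),0],[0,0,-1.]])
    return Ro.from_rotvec(np.array(axis,float)*tilt).as_matrix()@R
def planR(P,Rt,n,g=1):
    o=get_obs();p=np.array(o['position']);R0=Ro.from_rotvec(o['ee_rot']).as_matrix()
    w=Ro.from_matrix(R0.T@Rt).as_rotvec()
    for i in range(n):
        R=R0@Ro.from_rotvec(w*i/n).as_matrix(); d=R.T@(np.array(P)-p)/n/200
        print([round(float(v),3) for v in d]+[round(float(v),2) for v in w/n/0.08]+[g])
def go(x,y,z,yd,n,g=1): st();planR([x,y,z],Rdown(np.radians(yd)),n,g)
E
python3 -c "
from h import *
go(456,-73,81,37.4,2)"
```

```text
t 4.15 pos [461.1 -83.8  88.1] yaw 36.5 zax [ 0.023 -0.019 -1.   ] F [ 0.1 -0.4  0.3] gap 59.8 q [-0.31  0.11 -0.56  0.87 -0.01  0.62]
[0.006, -0.03, 0.017, 0.18, -0.04, -0.1, 1]
[0.006, -0.03, 0.017, 0.18, -0.04, -0.1, 1]
```

>>> {"api": "drive_tool", "payload": {"steps": [[0.006,-0.03,0.018,0.18,-0.04,-0.1,0.4],[0.006,-0.03,0.018,0.18,-0.04,-0.1,0.4],[0,0,0,0,0,0,0.4]]}}

```text
t: 4.4
position: [457.6, -73.4, 83.1]
ee_rot: [2.976, 1.006, 0.005]
ft_force: [0.8, 0.4, -0.2]
finger_gap: 60.2
```

```bash
python3 -c "
from h import *
go(456,-73,81,37.4,1)"
```

```text
t 4.4 pos [457.6 -73.4  83.1] yaw 37.3 zax [ 0.003  0.001 -1.   ] F [ 0.8  0.4 -0.2] gap 60.2 q [-0.3   0.12 -0.56  0.89  0.    0.62]
[-0.005, -0.006, 0.01, 0.02, -0.04, -0.01, 1]
```

Good. Close.

>>> {"api": "drive_tool", "payload": {"steps": [[-0.005,-0.005,0.01,0,0,0,-1],[0,0,0,0,0,0,-1],[0,0,0,0,0,0,-1],[0,0,0,0,0,0,-1],[0,0,0,0,0,0,-1]], "grip_force": 50}}

```text
t: 4.82
position: [457.5, -72.9, 82.3]
ee_rot: [2.973, 1.008, 0.009]
ft_force: [0.7, 0.5, -0.8]
finger_gap: 29.1
```

```bash
python3 -c "
from h import *
st()"
```

```text
t 4.82 pos [457.5 -72.9  82.3] yaw 37.4 zax [ 0.006 -0.    -1.   ] F [ 0.7  0.5 -0.8] gap 29.1 q [-0.3   0.12 -0.56  0.88  0.    0.62]
```

>>> {"api": "drive_tool", "payload": {"steps": [[0,0,-0.03,0,0,0,-1],[0,0,-0.03,0,0,0,-1],[0,0,-0.025,0,0,0,-1],[0,0,-0.01,0,0,0,-1]]}}

```text
t: 5.15
position: [457.2, -73.1, 100.3]
ee_rot: [2.973, 1.008, 0.008]
ft_force: [3.1, -1.1, -10.4]
finger_gap: 28.9
```

```bash
python3 -c "
from h import *
st()"
```

```text
t 5.15 pos [457.2 -73.1 100.3] yaw 37.5 zax [ 0.005 -0.001 -1.   ] F [  3.1  -1.1 -10.4] gap 28.9 q [-0.3   0.1  -0.54  0.92  0.    0.62]
```

>>> {"api": "drive_tool", "payload": {"steps": [[0.02,0,0.008,0,0,0.4,-1],[0.0345,0.001,0,0,0,0.75,-1],[0.0345,0.001,0,0,0,0.75,-1],[0.0345,0.001,0,0,0,0.75,-1]]}}

```text
t: 5.48
position: [476.8, -60.6, 97.8]
ee_rot: [3.064, 0.679, 0.004]
ft_force: [3.0, -0.5, -9.4]
finger_gap: 28.7
```

```bash
cat >> h.py <<'E'
AX=np.array([526,-164.5])
def arc():
    o=st(); r=np.array(o['position'])[:2]-AX; R=Ro.from_rotvec(o['ee_rot']).as_matrix()
    th=np.arctan2(r[1],r[0]); print('r',round(np.hypot(*r),1),'theta',round(np.degrees(th),1),'turn',round(np.radians(127.1)-th,3),'yaw-th+90',round(np.degrees(yaw(o)-th)+90,1),'Ftool',np.round(R.T@o['ft_force'],1))
    return o,th
E
python3 -c "
from h import *
arc()"
```

```text
t 5.48 pos [476.8 -60.6  97.8] yaw 25.0 zax [ 0.003 -0.002 -1.   ] F [ 3.  -0.5 -9.4] gap 28.7 q [-0.26  0.13 -0.51  0.93 -0.    0.87]
r 114.9 theta 115.3 turn 0.206 yaw-th+90 -0.3 Ftool [2.5 1.7 9.4]
```

>>> {"api": "drive_tool", "payload": {"steps": [[0.0345,0.001,0,0,0,0.75,-1],[0.0345,0.001,0,0,0,0.75,-1],[0.0345,0.001,0,0,0,0.75,-1],[0.0345,0.001,0,0,0,0.75,-1],[0.0345,0.001,0,0,0,0.75,-1],[0,0,0.01,0,0,0,-1]]}}

```text
t: 5.98
position: [512.0, -49.5, 94.1]
ee_rot: [3.133, 0.202, 0.005]
ft_force: [3.8, -0.8, -7.3]
finger_gap: 28.9
```

```bash
python3 -c "
from h import *
arc()"
```

```text
t 5.98 pos [512.  -49.5  94.1] yaw 7.4 zax [ 0.003 -0.002 -1.   ] F [ 3.8 -0.8 -7.3] gap 28.9 q [-0.22  0.2  -0.44  0.93 -0.    1.22]
r 115.9 theta 96.9 turn 0.526 yaw-th+90 0.4 Ftool [3.6 1.2 7.4]
```

>>> {"api": "drive_tool", "payload": {"steps": [[0,0,0,0,0,0,-0.12],[0,0,0,0,0,0,-0.12]]}}

```text
t: 6.15
position: [511.0, -49.2, 94.6]
ee_rot: [3.134, 0.205, 0.001]
ft_force: [0.2, -0.3, 0.1]
finger_gap: 37.9
```

```bash
python3 -c "
from h import *
arc()
s=snap('side','s3.png')
cv2.imwrite('pics/3c.png',cv2.resize(s['img'][160:260,240:360],(720,600)))"
```

```text
t 6.15 pos [511.  -49.2  94.6] yaw 7.5 zax [ 0.001 -0.001 -1.   ] F [ 0.2 -0.3  0.1] gap 37.9 q [-0.22  0.19 -0.44  0.93 -0.    1.22]
r 116.3 theta 97.4 turn 0.519 yaw-th+90 0.1 Ftool [ 0.1  0.3 -0.1]
```

View pics/3c.png

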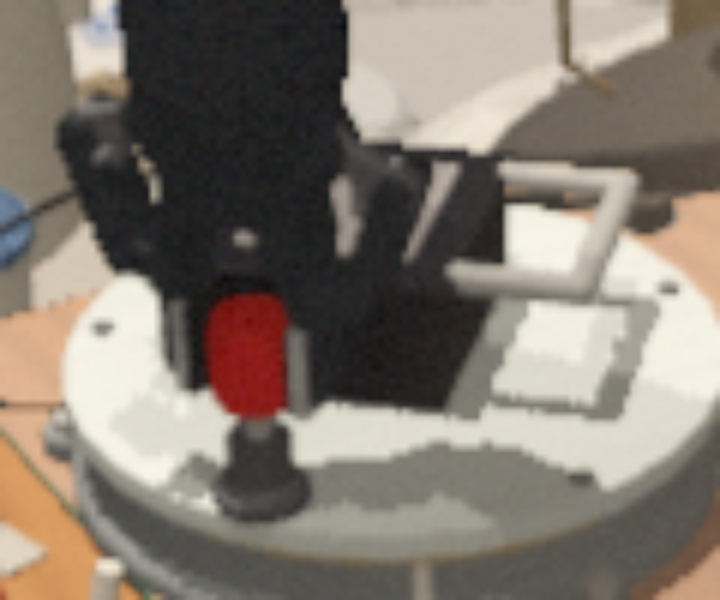

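>>> {"api": "drive_tool", "payload": {"steps": [[0.016,0,0,0,0,0.33,-0.12],[0.016,0,0,0,0,0.33,-0.12],[0.016,0,0,0,0,0.33,-0.12],[0.016,0,0,0,0,0.33,-0.12],[0.016,0,0,0,0,0.33,-0.12],[0.016,0,0,0,0,0.33,-0.12]]}}

```text
t: 6.7
position: [517.9, -49.9, 95.6]
ee_rot: [3.134, -0.055, -0.031]
ft_force: [-5.2, -1.9, 1.4]
finger_gap: 37.5
```

```bash
python3 -c "
from h import *
arc()"
```

```text
t 6.7 pos [517.9 -49.9  95.6] yaw -2.0 zax [-0.02  -0.007 -1.   ] F [-5.2 -1.9  1.4] gap 37.5 q [-0.21  0.22 -0.41  0.96 -0.01  1.39]
r 114.9 theta 94.0 turn 0.577 yaw-th+90 -6.1 Ftool [-5.1  2.1 -1.3]
```

>>> {"api": "drive_tool", "payload": {"steps": [[0.024,0,0,0,0.08,0.1,-0.12],[0.024,0,0,0,0.08,0.1,-0.12],[0.024,0,0,0,0.08,0.1,-0.12]]}}

```text
t: 6.95
position: [518.4, -50.4, 95.3]
ee_rot: [3.131, -0.096, -0.042]
ft_force: [-8.6, -0.4, 6.5]
finger_gap: 38.0
```

```bash
python3 -c "
from h import *
arc()"
```

```text
t 6.95 pos [518.4 -50.4  95.3] yaw -3.5 zax [-0.027 -0.008 -1.   ] F [-8.6 -0.4  6.5] gap 38.0 q [-0.21  0.22 -0.4   0.97 -0.01  1.42]
r 114.4 theta 93.8 turn 0.581 yaw-th+90 -7.4 Ftool [-8.8  1.  -6.3]
```

```bash
python3 -c "
from h import *
arc()
s=snap('side','s4.png');p=snap('top','t4.png')
cv2.imwrite('pics/4c.png',cv2.resize(np.hstack([s['img'][160:260,250:350],p['img'][100:200,250:350]]),(800,400)))"
```

```text
t 6.95 pos [518.4 -50.4  95.3] yaw -3.5 zax [-0.027 -0.008 -1.   ] F [-8.6 -0.4  6.5] gap 38.0 q [-0.21  0.22 -0.4   0.97 -0.01  1.42]
r 114.4 theta 93.8 turn 0.581 yaw-th+90 -7.4 Ftool [-8.8  1.  -6.3]
```

View pics/4c.png

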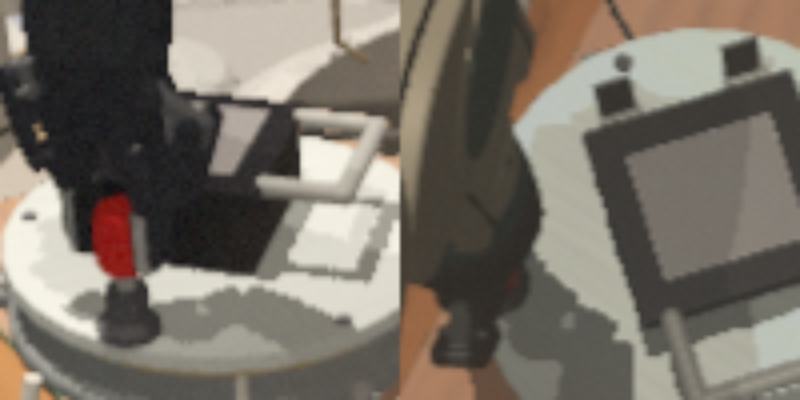

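```bash
python3 -c "
from h import *
s=get_image('side')
im=s['img'].astype(int);m=(im[...,2]>1.8*im[...,1])&(im[...,2]>1.8*im[...,0])&(im[...,2]>70)
m[:200]=0;m[250:]=0;m[:,:255]=0;m[:,320:]=0
ys,xs=np.nonzero(m);print(xs.min(),xs.max(),ys.min(),ys.max())
for th in (97,95,93,91,89,87):
  a=np.radians(th);c=AX+115*np.array([np.cos(a),np.sin(a)])
  print(th,[np.round(proj(s,[*c,z])[0],1) for z in (82,94,100,118,130)])
cv2.imwrite('pics/5c.png',cv2.resize(s['img'][190:250,250:310],(780,780),interpolation=0)[:600])"
```

```text
273 283 209 229
97 [array([281.7, 231.2]), array([281.4, 226.4]), array([281.3, 224. ]), array([280.9, 216.7]), array([280.6, 211.7])]
95 [array([280.1, 230.8]), array([279.8, 226. ]), array([279.7, 223.6]), array([279.2, 216.3]), array([278.9, 211.3])]
93 [array([278.5, 230.3]), array([278.2, 225.6]), array([278. , 223.1]), array([277.6, 215.8]), array([277.3, 210.9])]
91 [array([277. , 229.9]), array([276.6, 225.1]), array([276.5, 222.7]), array([276. , 215.4]), array([275.7, 210.4])]
89 [array([275.4, 229.4]), array([275.1, 224.6]), array([275. , 222.2]), array([274.5, 214.9]), array([274.1, 209.9])]
87 [array([274. , 228.8]), array([273.6, 224.1]), array([273.5, 221.7]), array([273. , 214.4]), array([272.6, 209.4])]
```

View pics/5c.png

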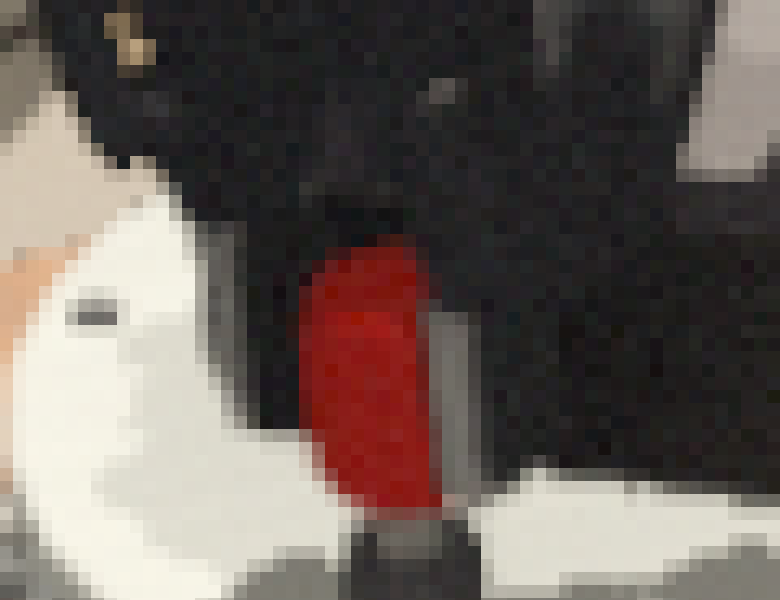

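```bash
cat >> h.py <<'E'
def push(dphi,n,z=95,g=-0.12):
    o,th=arc(); t2=th-dphi; P=[*(AX+115*np.array([np.cos(t2),np.sin(t2)])),z]
    planR(P,Rdown(t2-np.pi/2),n,g)
E
python3 -c "
from h import *
push(0.05,1,97)"
```

```text
t 7.1 pos [518.4 -50.4  95.4] yaw -3.5 zax [-0.027 -0.008 -1.   ] F [-9.  -0.5  6.6] gap 37.6 q [-0.21  0.22 -0.4   0.97 -0.01  1.42]
r 114.4 theta 93.8 turn 0.581 yaw-th+90 -7.3 Ftool [-9.1  1.1 -6.4]
[0.028, -0.006, -0.009, 0.11, 0.34, -0.98, -0.12]
```

>>> {"api": "drive_tool", "payload": {"steps": [[-0.01,0,-0.015,0.11,0.34,-0.5,-0.12],[0,0,0,0,0.1,-0.4,-0.12]]}}

```text
t: 7.27
position: [513.8, -50.1, 99.2]
ee_rot: [3.141, 0.021, 0.008]
ft_force: [0.0, 0.8, 0.7]
finger_gap: 37.5
```

```bash
python3 -c "
from h import *
push(0.05,1,97)"
```

```text
t 7.27 pos [513.8 -50.1  99.2] yaw 0.8 zax [ 0.005 -0.    -1.   ] F [0.  0.8 0.7] gap 37.5 q [-0.22  0.19 -0.43  0.94  0.    1.33]
r 115.0 theta 96.1 turn 0.541 yaw-th+90 -5.3 Ftool [ 0.  -0.8 -0.7]
[0.029, -0.002, 0.011, 0.0, -0.06, -0.54, -0.12]
```

>>> {"api": "drive_tool", "payload": {"steps": [[0.03,0,0,0,0,0,-0.12],[0.03,0,0,0,0,0,-0.12],[0.03,0,0,0,0,0.2,-0.12]]}}

```text
t: 7.52
position: [525.9, -49.0, 99.8]
ee_rot: [-3.14, 0.007, 0.007]
ft_force: [-3.9, 0.1, 0.9]
finger_gap: 37.5
```

```bash
python3 -c "
from h import *
push(0.05,1,97)"
```

```text
t 7.52 pos [525.9 -49.   99.8] yaw -0.3 zax [-0.005  0.002 -1.   ] F [-3.9  0.1  0.9] gap 37.5 q [-0.22  0.22 -0.4   0.96  0.    1.36]
r 115.5 theta 90.1 turn 0.646 yaw-th+90 -0.3 Ftool [-3.9 -0.1 -0.9]
[0.029, 0.003, 0.014, -0.02, 0.06, 0.55, -0.12]
```

>>> {"api": "drive_tool", "payload": {"steps": [[0.028,0.001,0,0,0.04,0.4,-0.12],[0.028,0.001,0,0,0.04,0.4,-0.12],[0.028,0.001,0,0,0.04,0.4,-0.12],[0.028,0.001,0,0,0.04,0.4,-0.12]]}}

```text
t: 7.85
position: [539.4, -50.0, 98.0]
ee_rot: [-3.133, 0.223, 0.027]
ft_force: [-8.5, 0.5, 3.2]
finger_gap: 37.5
```

```bash
python3 -c "
from h import *
push(0.05,1,97)"
```

```text
t 7.85 pos [539.4 -50.   98. ] yaw -8.1 zax [-0.017  0.002 -1.   ] F [-8.5  0.5  3.2] gap 37.5 q [-0.21  0.25 -0.36  0.98 -0.    1.5 ]
r 115.3 theta 83.4 turn 0.764 yaw-th+90 -1.5 Ftool [-8.6  0.7 -3. ]
[0.029, 0.002, 0.005, 0.01, 0.21, 0.3, -0.12]
```

```bash
python3 -c "
from h import *
s=snap('side','s6.png')
im=s['img'].astype(int);m=(im[...,2]>1.8*im[...,1])&(im[...,2]>1.8*im[...,0])&(im[...,2]>70)
m[:195]=0;m[250:]=0;m[:,:255]=0;m[:,320:]=0
ys,xs=np.nonzero(m);print(xs.min(),xs.max(),ys.min(),ys.max())
for th in (89,87,85,83):
  a=np.radians(th);c=AX+115*np.array([np.cos(a),np.sin(a)])
  print(th,[np.round(proj(s,[*c,z])[0],1) for z in (82,94,118,130)])
cv2.imwrite('pics/6c.png',cv2.resize(s['img'][190:250,250:310],(780,780),interpolation=0)[:600])"
```

```text
265 275 206 226
89 [array([275.4, 229.4]), array([275.1, 224.6]), array([274.5, 214.9]), array([274.1, 209.9])]
87 [array([274. , 228.8]), array([273.6, 224.1]), array([273. , 214.4]), array([272.6, 209.4])]
85 [array([272.5, 228.3]), array([272.2, 223.5]), array([271.5, 213.8]), array([271.2, 208.9])]
83 [array([271.2, 227.7]), array([270.8, 222.9]), array([270.1, 213.3]), array([269.8, 208.3])]
```

View pics/6c.png

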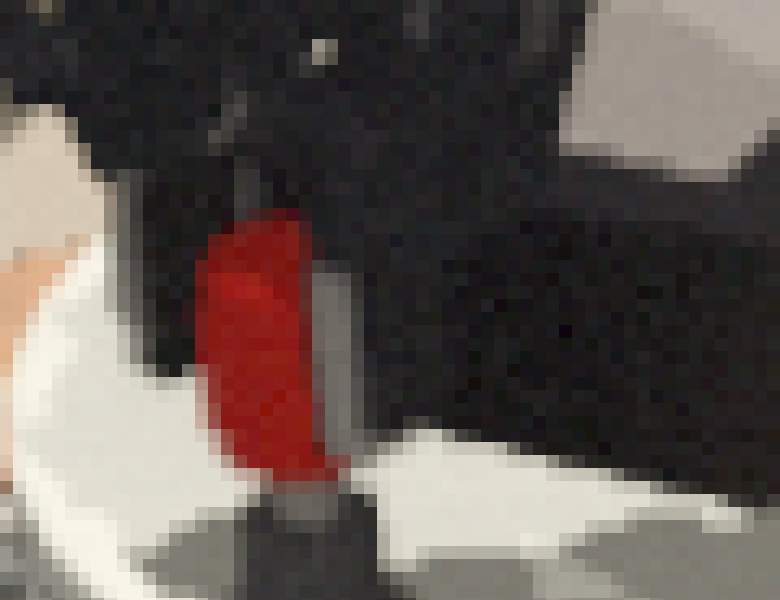

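>>> {"api": "drive_tool", "payload": {"steps": [[0.0,0,-0.015,0,0.3,0.1,-0.12],[0.026,0,-0.004,0,0.15,0.3,-0.12],[0.026,0,-0.004,0,0.15,0.3,-0.12]]}}

```text
t: 8.15
position: [551.7, -51.5, 102.5]
ee_rot: [3.123, -0.319, 0.052]
ft_force: [-1.8, 0.7, -0.5]
finger_gap: 37.4
```

```bash
python3 -c "
from h import *
push(0.05,1,98)"
```

```text
t 8.15 pos [551.7 -51.5 102.5] yaw -11.7 zax [ 0.033 -0.006 -0.999] F [-1.8  0.7 -0.5] gap 37.4 q [-0.21  0.23 -0.37  0.93  0.    1.56]
r 115.9 theta 77.2 turn 0.871 yaw-th+90 1.1 Ftool [-1.9 -0.3  0.5]
[0.028, 0.006, 0.023, -0.03, -0.41, 0.88, -0.12]
```

>>> {"api": "drive_tool", "payload": {"steps": [[0.018,0.004,0.006,0,-0.2,0.4,-0.12],[0.02,0.002,0,0,-0.05,0.3,-0.12]]}}

```text
t: 8.32
position: [554.2, -52.8, 101.6]
ee_rot: [-3.113, 0.412, -0.007]
ft_force: [-12.4, 1.5, 5.8]
finger_gap: 37.5
```

```bash
cat >> h.py <<'E'
def knob(fn=None):
    s=get_image('side')
    im=s['img'].astype(int);m=(im[...,2]>1.8*im[...,1])&(im[...,2]>1.8*im[...,0])&(im[...,2]>70)
    m[:190]=0;m[250:]=0;m[:,:250]=0;m[:,320:]=0
    ys,xs=np.nonzero(m);print('knob px',xs.min(),xs.max(),ys.min(),ys.max())
    for t in (.6,.7,.8,.9,1.0,1.1):
        a=np.radians(127.1)-t;c=AX+115*np.array([np.cos(a),np.sin(a)])
        print(t,[np.round(proj(s,[*c,z])[0],0).astype(int).tolist() for z in (82,94,118,130)])
    if fn: cv2.imwrite('pics/'+fn,cv2.resize(s['img'][180:250,240:310],(770,770),interpolation=0)[:600])
E
python3 -c "
from h import *
push(0.05,1,98);knob('7c.png')"
```

```text
t 8.32 pos [554.2 -52.8 101.6] yaw -15.1 zax [ 0.005  0.001 -1.   ] F [-12.4   1.5   5.8] gap 37.5 q [-0.21  0.26 -0.34  0.97  0.    1.62]
r 115.2 theta 75.8 turn 0.895 yaw-th+90 -0.9 Ftool [-12.3   1.7  -5.8]
[0.029, 0.001, 0.018, -0.03, -0.05, 0.42, -0.12]
knob px 261 275 209 229
0.6 [[278, 230], [278, 225], [277, 216], [277, 211]]
0.7 [[274, 229], [274, 224], [273, 214], [273, 209]]
0.8 [[270, 227], [270, 222], [269, 213], [269, 208]]
0.9 [[267, 225], [266, 221], [265, 211], [265, 206]]
1.0 [[263, 223], [263, 219], [262, 209], [262, 204]]
1.1 [[261, 221], [260, 216], [260, 207], [259, 202]]
```

View pics/7c.png

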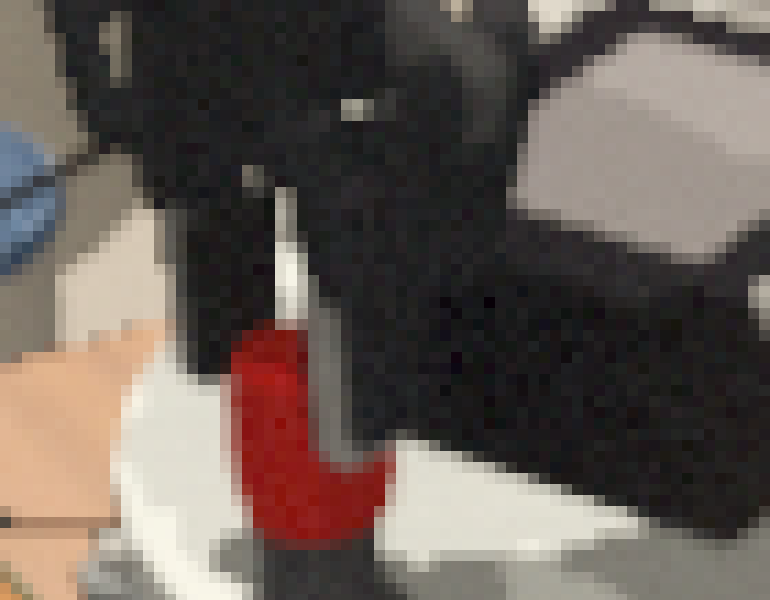

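>>> {"api": "drive_tool", "payload": {"steps": [[-0.02,0,0,0,0,0,0.2],[0,0,0,0,0,0,0.4],[0,0,-0.05,0,0,0,0.4],[0,0,-0.12,0,0,0,0.4],[0,0,-0.15,0,0,0,0.4],[0,0,-0.15,0,0,0,0.4],[0,0,-0.1,0,0,0,0.4]]}}

```text
t: 8.95
position: [550.2, -51.7, 219.0]
ee_rot: [-3.112, 0.417, -0.009]
ft_force: [1.7, -0.3, 0.2]
finger_gap: 60.0
```

```bash
python3 -c "
from h import *
st();knob('8c.png')
p=snap('top','t8.png')
for o in ['lid_bar','safe_lid','knob_center']:
    print(o,[(np.round(x['box']),round(x['score'],2)) for x in search_frame(o,p)[:2]])
cv2.imwrite('pics/8t.png',cv2.resize(p['img'][90:240,250:410],(800,750))[:750])
cv2.imwrite('pics/8t.png',cv2.resize(p['img'][100:220,270:400],(650,600)))"
```

```text
t 8.95 pos [550.2 -51.7 219. ] yaw -15.3 zax [ 0.006  0.001 -1.   ] F [ 1.7 -0.3  0.2] gap 60.0 q [-0.21  0.15 -0.21  1.2   0.    1.63]
knob px 262 276 209 229
0.6 [[278, 230], [278, 225], [277, 216], [277, 211]]
0.7 [[274, 229], [274, 224], [273, 214], [273, 209]]
0.8 [[270, 227], [270, 222], [269, 213], [269, 208]]
0.9 [[267, 225], [266, 221], [265, 211], [265, 206]]
1.0 [[263, 223], [263, 219], [262, 209], [262, 204]]
1.1 [[261, 221], [260, 216], [260, 207], [259, 202]]
lid_bar [(array([308., 124., 358., 202.]), 0.75), (array([396., 194., 425., 217.]), 0.54)]
safe_lid [(array([302., 125., 362., 200.]), 0.65)]
knob_center [(array([269., 144., 282., 157.]), 0.66)]
```

View pics/8c.png

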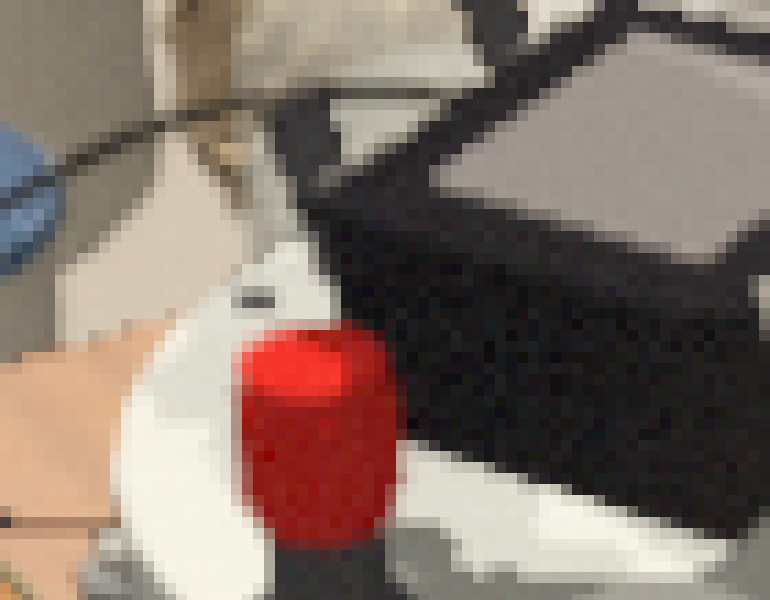

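View pics/8t.png

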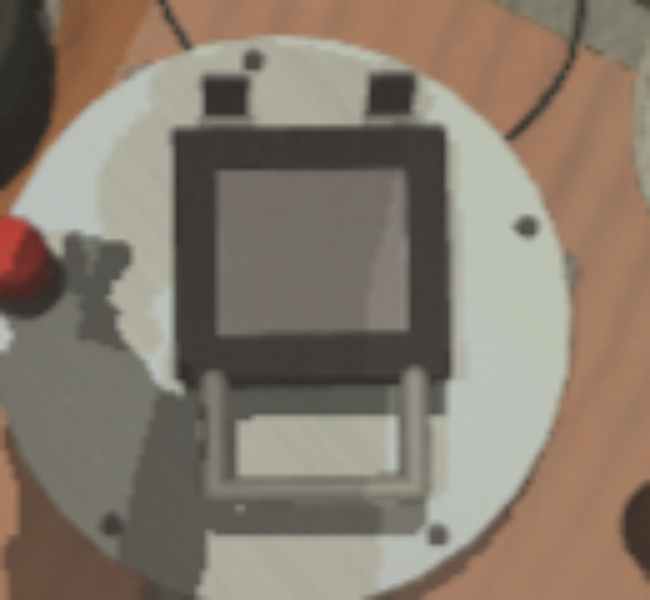

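```bash
python3 -c "
from h import *
np.set_printoptions(precision=1,suppress=True)
p=get_image('top')
for c in [(207,488),(428,488),(318,488)]: print(atz(p,270+c[0]/5,100+c[1]/5,107))
for c in [(174,128),(444,128),(180,380),(447,380),(310,118)]: print(atz(p,270+c[0]/5,100+c[1]/5,100))
print('knob',atz(p,275.5,150.5,118))
s=snap('side','s9.png');cv2.imwrite('pics/9c.png',cv2.resize(s['img'][150:260,250:380],(700,592),interpolation=2))
g=np.array([[404,-181.5,104],[404,-223.5,104],[404,-139.5,104]]);print(proj(s,g),proj(p,g))
"
```

```text
[ 448.2 -130.4  107. ]
[ 447.7 -221.9  107. ]
[ 448.  -176.3  107. ]
[ 601.7 -117.   100. ]
[ 601.1 -231.3  100. ]
[ 494.2 -119.2  100. ]
[ 493.7 -231.2  100. ]
[ 605.7 -174.6  100. ]
knob [545.2 -56.9 118. ]
[[355.8 208.8]
 [364.6 200.9]
 [346.5 217.1]] [[336.2 218.9]
 [356.5 218.8]
 [315.9 219. ]]
```

View pics/9c.png

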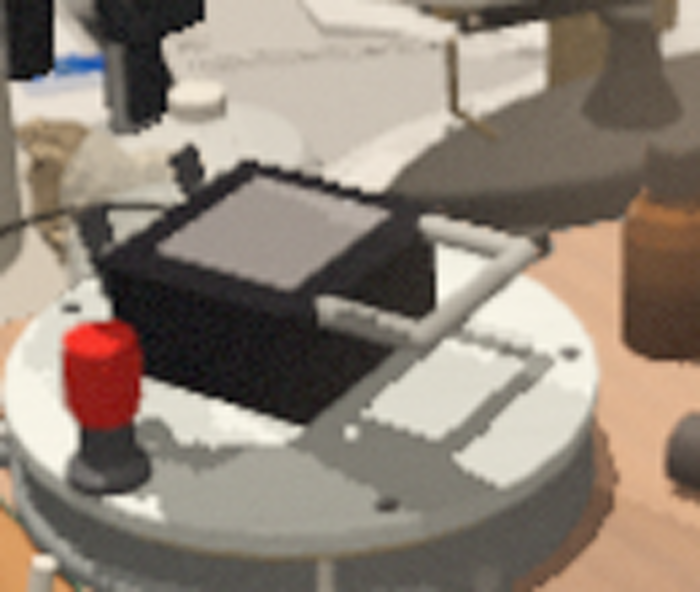

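```bash
python3 -c "
from h import *
p=get_image('top');s=get_image('side')
print(tri(ray(p,333.6,197.6),ray(s,339.2,203.2)))
go(448,-176,190,0,7,0.4)"
```

```text
(array([ 446.09386277, -177.22239814,  108.43137502]), np.float64(3.983483344556394))
t 9.4 pos [547.2 -51.1 213.4] yaw -15.3 zax [-0.003  0.002 -1.   ] F [-0.2  0.9  0.3] gap 59.8 q [-0.21  0.16 -0.22  1.2   0.    1.63]
[-0.045, 0.105, 0.017, -0.0, 0.01, -0.48, 0.4]
[-0.049, 0.103, 0.017, -0.0, 0.01, -0.48, 0.4]
[-0.053, 0.101, 0.017, -0.0, 0.01, -0.48, 0.4]
[-0.056, 0.099, 0.017, -0.0, 0.01, -0.48, 0.4]
[-0.06, 0.097, 0.017, -0.0, 0.01, -0.48, 0.4]
[-0.064, 0.094, 0.017, -0.0, 0.01, -0.48, 0.4]
[-0.067, 0.092, 0.017, -0.0, 0.01, -0.48, 0.4]
```

>>> {"api": "drive_tool", "payload": {"steps": [[-0.045,0.105,0.01,0,0,-0.48,-0.15],[-0.05,0.103,0.01,0,0,-0.48,-0.15],[-0.053,0.1,0.01,0,0,-0.48,-0.15],[-0.056,0.1,0.01,0,0,-0.48,-0.15],[-0.06,0.097,0.01,0,0,-0.48,-0.15],[-0.064,0.094,0.01,0,0,-0.48,-0.15],[-0.067,0.092,0.01,0,0,-0.48,-0.15],[0,0,0,0,0,0,-0.15],[0,0,0,0,0,0,-0.15]]}}

```text
t: 10.15
position: [440.9, -178.7, 189.6]
ee_rot: [-3.132, -0.029, 0.024]
ft_force: [1.2, 0.1, -0.6]
finger_gap: 36.2
```

```bash
python3 -c "
from h import *
go(447.5,-176,150,0,2,-0.15)"
```

```text
t 10.15 pos [ 440.9 -178.7  189.6] yaw 1.1 zax [-0.016  0.009 -1.   ] F [ 1.2  0.1 -0.6] gap 36.2 q [-0.52  0.05 -0.39  1.15 -0.    1.03]
[0.018, -0.005, 0.099, -0.06, 0.1, 0.12, -0.15]
[0.017, -0.006, 0.099, -0.06, 0.1, 0.12, -0.15]
```

>>> {"api": "drive_tool", "payload": {"steps": [[0.017,-0.006,0.09,-0.06,0.1,0.12,-0.15],[0.017,-0.006,0.08,-0.06,0.1,0.12,-0.15],[0,0,0,0,0,0,-0.15]]}}

```text
t: 10.4
position: [448.6, -175.5, 154.4]
ee_rot: [3.141, -0.006, 0.004]
ft_force: [-0.3, 0.3, -0.4]
finger_gap: 36.6
```

```bash
python3 -c "
from h import *
go(447.5,-176,85,0,4,-0.15)
s=snap('side','s10.png');p=snap('top','t10.png');cv2.imwrite('pics/10c.png',cv2.resize(np.hstack([s['img'][130:250,260:380],p['img'][110:230,270:390]]),(800,400),interpolation=2))"
```

```text
t 10.4 pos [ 448.6 -175.5  154.4] yaw -0.2 zax [ 0.002 -0.    -1.   ] F [-0.3  0.3 -0.4] gap 36.6 q [-0.51  0.08 -0.44  1.05  0.    1.07]
[-0.002, 0.001, 0.087, 0.0, -0.01, -0.01, -0.15]
[-0.002, 0.001, 0.087, 0.0, -0.01, -0.01, -0.15]
[-0.001, 0.001, 0.087, 0.0, -0.01, -0.01, -0.15]
[-0.001, 0.001, 0.087, 0.0, -0.01, -0.01, -0.15]
```

View pics/10c.png

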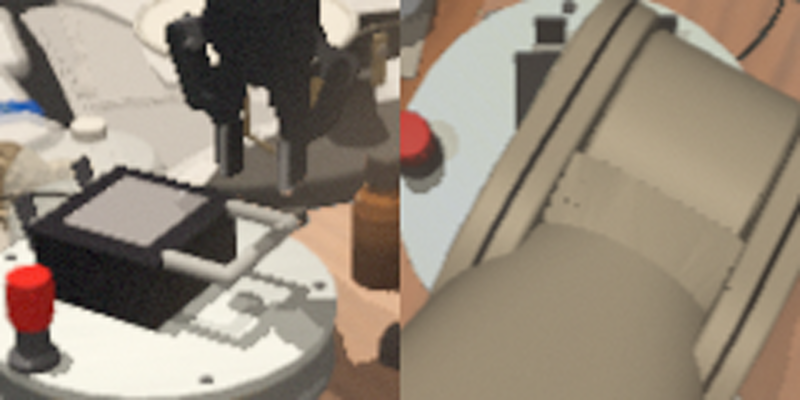

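>>> {"api": "drive_tool", "payload": {"steps": [[0,0,0.08,0,0,0,-0.15],[0,0,0.08,0,0,0,-0.15],[0,0,0.07,0,0,0,-0.15],[0,0,0.06,0,0,0,-0.15],[0,0,0.03,0,0,0,-0.15]]}}

```text
t: 10.92
position: [457.4, -177.8, 97.9]
ee_rot: [3.134, 0.002, 0.024]
ft_force: [-0.3, 0.0, -0.4]
finger_gap: 36.1
```

```bash
python3 -c "
from h import *
go(447.5,-176,84,0,1,-0.15)
s=snap('side','s11.png');cv2.imwrite('pics/11c.png',cv2.resize(s['img'][150:250,290:390],(600,600),interpolation=2))"
```

```text
t 10.92 pos [ 457.4 -177.8   97.9] yaw 0.1 zax [ 0.015 -0.008 -1.   ] F [-0.3  0.  -0.4] gap 36.1 q [-0.5   0.14 -0.5   0.91  0.    1.07]
[-0.05, -0.01, 0.069, 0.1, -0.19, 0.02, -0.15]
```

View pics/11c.png

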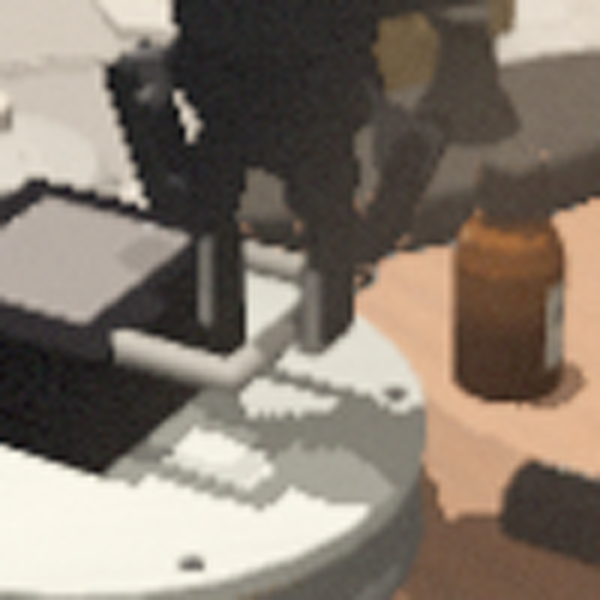

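>>> {"api": "drive_tool", "payload": {"steps": [[-0.045,-0.01,0,0.1,-0.19,0,-0.15],[-0.005,0,0.025,0,0,0,-0.15],[-0.01,0,0.025,0,-0.02,0,-0.15],[0,0,0,0,0,0,-0.15]]}}

```text
t: 11.3
position: [446.1, -176.1, 89.3]
ee_rot: [3.141, 0.004, -0.001]
ft_force: [-1.0, 0.1, 0.1]
finger_gap: 36.3
```

```bash
python3 -c "
from h import *
go(447.5,-176,84,0,1,-0.15)
s=snap('side','s12.png');cv2.imwrite('pics/12c.png',cv2.resize(s['img'][150:250,290:390],(600,600),interpolation=2))"
```

```text
t 11.3 pos [ 446.1 -176.1   89.3] yaw 0.1 zax [-0.001 -0.    -1.   ] F [-1.   0.1  0.1] gap 36.3 q [-0.51  0.15 -0.52  0.91 -0.    1.06]
[0.007, -0.0, 0.026, 0.0, 0.01, 0.03, -0.15]
```

View pics/12c.png

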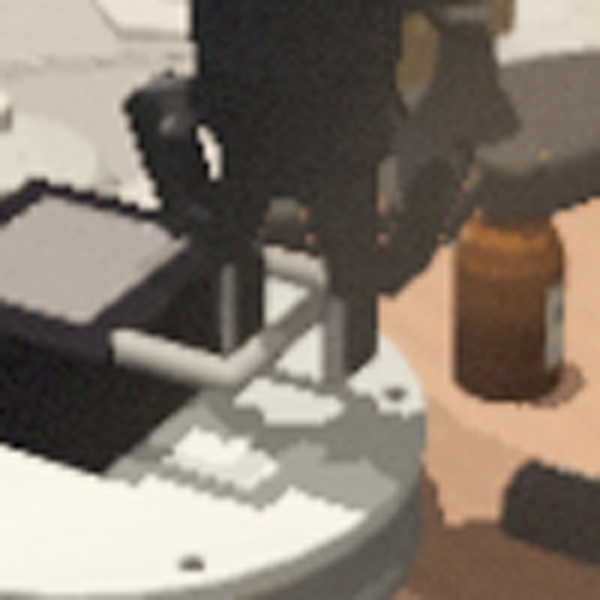

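>>> {"api": "drive_tool", "payload": {"steps": [[0.004,0,0.025,0,0,0,-0.15],[0,0,0,0,0,0,-1],[0,0,0,0,0,0,-1],[0,0,0,0,0,0,-1],[0,0,0,0,0,0,-1],[0,0,0,0,0,0,-1]], "grip_force": 30}}

```text
t: 11.85
position: [449.1, -176.9, 85.4]
ee_rot: [3.14, 0.004, 0.006]
ft_force: [0.8, -0.1, -0.9]
finger_gap: 11.2
```

```bash
cat >> h.py <<'E'
def lid(hx=603,hz=100):
    o=st();P=np.array(o['position'])+19*Ro.from_rotvec(o['ee_rot']).as_matrix()[:,2]*-1
    d=np.array([hx-P[0],P[2]-hz]);print('grasp',np.round(P,1),'phi',round(np.arctan2(d[1],d[0])-0.026,3),'r',round(np.hypot(*d),1))
E
python3 -c "
from h import *
lid()"
```

```text
t 11.85 pos [ 449.1 -176.9   85.4] yaw 0.2 zax [ 0.004 -0.002 -1.   ] F [ 0.8 -0.1 -0.9] gap 11.2 q [-0.51  0.15 -0.52  0.9   0.    1.06]
grasp [ 449.  -176.9  104.4] phi 0.002 r 154.0
```

>>> {"api": "drive_tool", "payload": {"steps": [[0.002,0,-0.05,0,0,0,-1],[0.007,0,-0.062,0,0,0,-1],[0.012,0,-0.061,0,0,0,-1],[0.017,0,-0.06,0,0,0,-1],[0.022,0,-0.058,0,0,0,-1]]}}

```text
t: 12.27
position: [461.2, -176.4, 145.0]
ee_rot: [-3.142, -0.003, -0.006]
ft_force: [4.1, -0.4, -4.0]
finger_gap: 10.6
```

```bash
python3 -c "
from h import *
lid(604)"
```

```text
t 12.27 pos [ 461.2 -176.4  145. ] yaw 0.1 zax [ 0.004  0.    -1.   ] F [ 4.1 -0.4 -4. ] gap 10.6 q [-0.5   0.11 -0.43  1.04  0.    1.07]
grasp [ 461.2 -176.4  164. ] phi 0.395 r 156.5
```

>>> {"api": "drive_tool", "payload": {"steps": [[0.027,0,-0.056,0,0,0,-1],[0.032,0,-0.053,0,0,0,-1],[0.036,0,-0.05,0,0,0,-1],[0.04,0,-0.047,0,0,0,-1],[0.044,0,-0.044,0,0,0,-1],[0.047,0,-0.041,0,0,0,-1]]}}

```text
t: 12.77
position: [505.9, -176.2, 207.5]
ee_rot: [3.14, 0.002, 0.002]
ft_force: [2.9, -1.8, -7.5]
finger_gap: 10.9
```

```bash
python3 -c "
from h import *
lid(604)"
```

```text
t 12.77 pos [ 505.9 -176.2  207.5] yaw 0.1 zax [ 0.001 -0.002 -1.   ] F [ 2.9 -1.8 -7.5] gap 10.9 q [-0.46  0.13 -0.26  1.18 -0.    1.11]
grasp [ 505.9 -176.2  226.5] phi 0.885 r 160.0
```

>>> {"api": "drive_tool", "payload": {"steps": [[0.06,0,-0.033,0,0,0,-1],[0.064,0,-0.028,0,0,0,-1],[0.064,0,-0.022,0,0,0,-1],[0.064,0,-0.018,0,0,0,-1],[0.064,0,-0.014,0,0,0,-1]]}}

```text
t: 13.18
position: [559.2, -176.2, 237.5]
ee_rot: [3.134, -0.002, -0.037]
ft_force: [-2.2, -0.4, 0.5]
finger_gap: 10.8
```

```bash
python3 -c "
from h import *
lid(604)"
```

```text
t 13.18 pos [ 559.2 -176.2  237.5] yaw -0.1 zax [-0.024 -0.007 -1.   ] F [-2.2 -0.4  0.5] gap 10.8 q [-0.41  0.22 -0.09  1.28 -0.02  1.16]
grasp [ 559.6 -176.1  256.5] phi 1.268 r 162.6
```

>>> {"api": "drive_tool", "payload": {"steps": [[0.061,0,0.01,0,0.06,0,-1],[0.061,0,0.01,0,0.06,0,-1],[0.061,0,0.004,0,0.06,0,-1],[0.061,0,0.004,0,0.06,0,-1],[0.061,0,0.004,0,0.06,0,-1]]}}

```text
t: 13.6
position: [620.8, -176.2, 243.4]
ee_rot: [3.13, -0.001, 0.003]
ft_force: [-0.7, 0.1, -3.7]
finger_gap: 10.4
```

```bash
python3 -c "
from h import *
lid(604)
s=snap('side','s13.png');cv2.imwrite('pics/13c.png',cv2.resize(s['img'][90:250,230:390],(600,600),interpolation=2))"
```

```text
t 13.6 pos [ 620.8 -176.2  243.4] yaw -0.0 zax [ 0.002 -0.011 -1.   ] F [-0.7  0.1 -3.7] gap 10.4 q [-0.37  0.3   0.03  1.3  -0.01  1.2 ]
grasp [ 620.7 -176.   262.4] phi 1.647 r 163.2
```

View pics/13c.png

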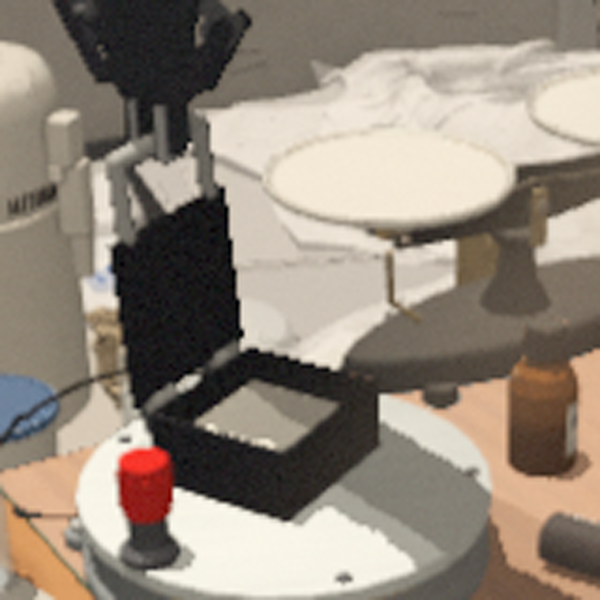

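>>> {"api": "drive_tool", "payload": {"steps": [[0.06,0,0.016,0,0,0,-1],[0.06,0,0.02,0,0,0,-1],[0.055,0,0.024,0,0,0,-1],[0.03,0,0.014,0,0,0,-1]]}}

```text
t: 13.98
position: [660.6, -176.2, 231.5]
ee_rot: [3.129, -0.001, -0.012]
ft_force: [-32.8, 2.4, 34.0]
finger_gap: 10.6
```

```bash
python3 -c "
from h import *
lid(604)"
```

```text
t 13.98 pos [ 660.6 -176.2  231.5] yaw -0.1 zax [-0.008 -0.013 -1.   ] F [-32.8   2.4  34. ] gap 10.6 q [-0.35  0.38  0.12  1.31 -0.01  1.22]
grasp [ 660.7 -176.   250.5] phi 1.905 r 160.8
```

>>> {"api": "drive_tool", "payload": {"steps": [[-0.008,0,-0.008,0,0,0,-1],[0,0,0,0,0,0,-0.6],[0,0,0,0,0,0,-0.3],[0,0,0,0,0,0,-0.2]]}}

```text
t: 14.32
position: [659.1, -176.4, 231.2]
ee_rot: [3.129, -0.002, -0.02]
ft_force: [0.0, -0.7, 0.7]
finger_gap: 34.1
```

```bash
python3 -c "
from h import *
lid(604)
s=snap('side','s14.png');cv2.imwrite('pics/14c.png',cv2.resize(s['img'][90:250,230:390],(600,600),interpolation=2))"
```

```text
t 14.32 pos [ 659.1 -176.4  231.2] yaw -0.1 zax [-0.012 -0.012 -1.   ] F [ 0.  -0.7  0.7] gap 34.1 q [-0.35  0.38  0.12  1.32 -0.02  1.22]
grasp [ 659.3 -176.1  250.2] phi 1.898 r 160.1
```

View pics/14c.png

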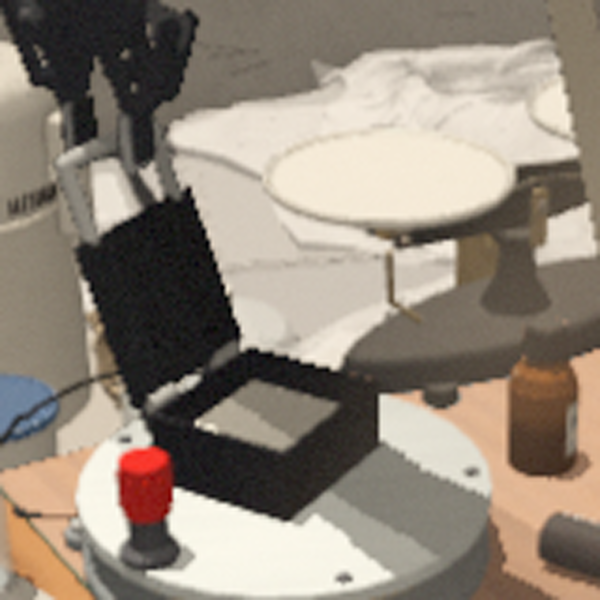

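Free of the bar; lift straight up, keeping an eye on x drift.

>>> {"api": "drive_tool", "payload": {"steps": [[0,0,-0.04,0,0,0,-0.15],[0,0,-0.06,0,0,0,-0.15],[0,0,-0.08,0,0,0,-0.15],[0,0,-0.08,0,0,0,-0.15],[0,0,-0.06,0,0,0,-0.15],[0,0,0,0,0,0,-0.15],[0,0,0,0,0,0,-0.15]]}}

```text
t: 14.95
position: [661.3, -175.6, 300.7]
ee_rot: [3.129, -0.002, -0.016]
ft_force: [-0.5, 0.5, -1.3]
finger_gap: 36.3
```

```bash
python3 -c "
from h import *
np.set_printoptions(precision=1,suppress=True)
st()
s=snap('side','s15.png');cv2.imwrite('pics/15c.png',cv2.resize(s['img'][90:250,230:390],(600,600),interpolation=2))
p=snap('top','t15.png')
for o,z in dict(pigment_tub=52,amber_bottle=105,film_can=51,brayer=20).items():
    r=search_frame(o,p)
    if r: bx=r[0]['box'];print(o,atz(p,(bx[0]+bx[2])/2,(bx[1]+bx[3])/2,z))
"
```

```text
t 14.95 pos [ 661.3 -175.6  300.7] yaw -0.1 zax [-0. -0. -1.] F [-0.5  0.5 -1.3] gap 36.3 q [-0.3  0.4  0.2  1.4 -0.   1.2]
amber_bottle [ 436.3 -338.2  105. ]
```

View pics/15c.png

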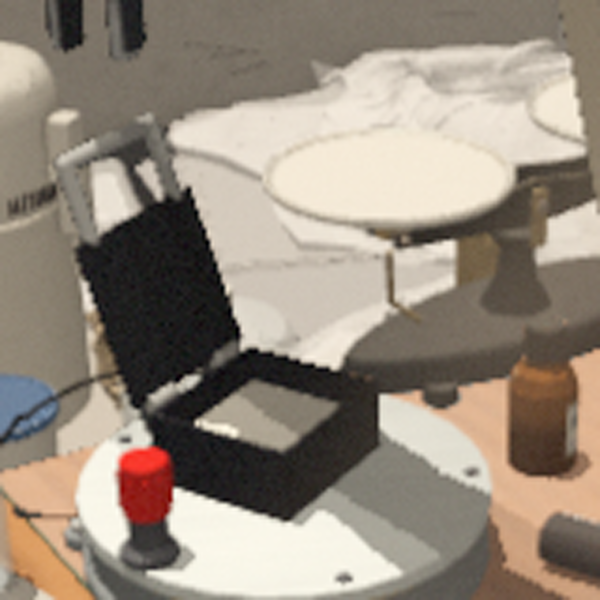

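View pics/t15.png

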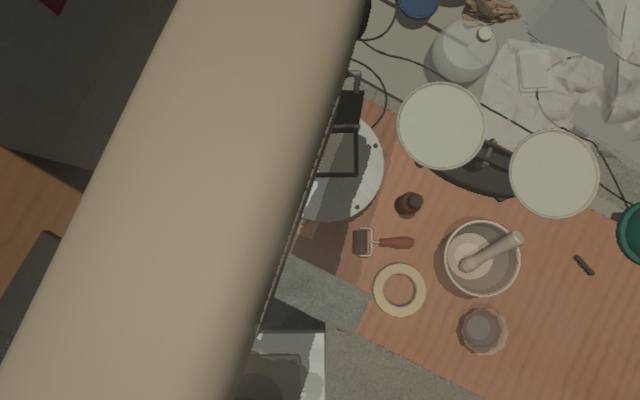

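```bash
python3 -c "
from h import *
s=get_image('side')
for ph in (1.6,1.8,1.92):
    a=ph+.026;print(ph,proj(s,[[604-155*np.cos(a),y,100+155*np.sin(a)] for y in (-134,-176,-218)]).round(1).tolist())
print(job_done())"
```

```text
1.6 [[262.5, 133.9], [274.0, 128.0], [284.8, 122.4]]
1.8 [[251.7, 133.4], [263.3, 127.6], [274.2, 122.1]]
1.92 [[245.7, 134.4], [257.3, 128.7], [268.3, 123.2]]
the job is handed in; nothing more can be done
None
```

The job is handed in at about 15 s of the 64 s allowed. I pulled the red knob up and turned the table clockwise. I then let the pin ride the ring until it snapped into the next hole, and swung the lid back by its bar onto its stop before releasing it.

**Last checks:**
- **Plunger and table:** the side picture shows the knob flush on its housing after the snap and unchanged at the end. The knob's position in the top picture puts the table at about 0.82 rad, inside the allowed 0.63–1.13.
- **Lid:** the bar's ends sit at about (246,132) and (270,122) in the side picture, which matches the position projected for 1.92 rad. The arm felt the stop with about 47 N at the wrist before I eased off.
- **Robot clear:** the gripper was about 50 mm above the bar with no contact force.
- **Bystanders:** the bottle measured within about 6 mm of its start in the last top picture. The roller looks unmoved, but the network no longer reported it. The pigment pot and film can were hidden by the arm in that picture. The gripper never went near either of them, but their final positions are unconfirmed.

**Disagreements:**
- My estimate of the bar's distance from the hinge grew from 155 to about 161 mm during the lift, because the bar slid toward the fingertips. It stayed held.
- During the search the gripper twice pressed the knob down and stalled with up to about 9 N. I eased it up each time and carried on. One push just before the snap ran close to the 50 mm/s limit, but the pin did not skip the hole.

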